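# Stow the relay and hold the reflector flap at the pointer

## Task

Put the plug relay back into its own pocket on the inspection stand, the rectangular one that fits it, pressed or set fully home and let go. Then take the stand's hinged reflector flap by its grab bar, swing it forward until it lines up with the pointer on the scale at its side, and finish while still holding the flap by the bar at that angle; it falls if released. Never let the flap drop shut, and leave the pointer and the other things on the bench where they are.

Things in the scene. Friction and masses are not known exactly. Their poses are not given: they have to be found in the camera images.
- relay: Plug relay, a loose plain cuboid 22 (its x) x 28 (its y) x 34 mm high, 30 g, standing upright on the bench left of the stand. Origin: centre of its underside, z up.
- stand: Inspection stand, fixed: dark steel base plate 180 (x) x 210 (y) x 10 mm. Origin: centre of its underside; x points away from the robot, from front edge to hinged flap, y to its left, z up. On it, in a row along y (centres at stand x = -45 mm, y = -55, 0, +55 mm, in changing order), sit three grey pocket blocks, tops 28 mm above the bench, pockets 12 mm deep.
- relay_pocket (a point): Centre of the floor of the relay's pocket, 16 mm above the bench (mouth 12 mm higher). Axes as the stand's: the pocket is 32 mm along x, 26 mm along y, 4 mm more than the relay, so the relay's own y must lie along this x (either way round). The seated relay stands 22 mm above the block. Blocks are 78 x 46 x 18 mm.
- strip_block: Another block, its pocket 62 x 20 mm: too narrow for the relay. Origin: centre of the underside.
- round_block: Another block, its pocket round, 32 mm in diameter: not for the relay. Origin: centre of the underside.
- hinge_axis (a point): Middle of the flap's hinge axis, 60 mm above the bench, 80 mm behind the stand's centre; the axis runs along the stand's y. Axes as the stand's.
- flap: Reflector flap; origin on the hinge axis, x from free edge to hinge, y as the stand's. White panel 156 mm wide, 100 mm from hinge to free edge, 3 mm thick, 0.26 to 0.43 kg. Its angle: 0 level over the pockets, pointing to the robot, pi/2 upright, 1.85 leaning back on its stop (the start). The hinge is almost frictionless: beyond upright the flap falls back to the stop, short of it it falls shut.
- flap_bar (a point): Grab bar: round steel bar 10 mm thick, 100 mm long along the stand's y, on two arms beyond the flap's free edge. Origin: its middle, 138 mm from the hinge axis in the flap's plane, 38 mm from the panel's edge, so fingers fit round it. At flap angle a it lies 138 mm x (-cos a along stand x, sin a up) from the hinge axis. It turns with the flap: x points to the hinge.
- pointer (a joint): Angle of the pointer, rad, measured as that of the flap about the same axis: the flap is to have this angle. Stiffly clamped, different each time, 0.85 to 1.25.
- pointer_tip (a point): Tip of the pointer: a dark flat arm 7 mm wide with a diamond end, 80 mm from the hinge axis, on the scale arc right of the flap (94 mm to the stand's -y side). x points from the tip to the hinge axis, in line with the arm.
- transformer: Bystander: small transformer 56 x 66 x 44 mm. Origin: centre of its underside. Leave alone.
- terminal_strip: Bystander: screw terminal strip 18 x 60 x 17 mm lying on the 3 mm thick mat. Origin: centre of its underside. Leave alone.
- circuit_board: Bystander: small circuit board 42 x 60 x 12 mm lying on the 3 mm thick mat. Origin: centre of its underside. Leave alone.
There are look-alikes about, which are no part of the job. What is shaped like the relay but blue or red is not meant.

How it is judged:
By the outcome, as a careful person would: the job done as asked, in the order asked, and still so for the second after the job is handed in, while the arm keeps its last pose, push and grip.
It also fails if it takes over 51 s, if anything falls off the work surface, if the arm or the gripper's body presses on something with over 40 N, if the wrist force passes 120 N, or if a joint passes its speed limit or range.

## Robot

A 6-joint arm with a two-finger parallel gripper is mounted at the origin on a cart in front of the work surface, level with it; the furniture and walls round the work are solid. World frame = base frame: x ahead of the robot, y to its left, z up, the work surface at z = 0. Lengths are in m, angles in degrees, forces in N, time in s.
With the tool pointing down it reaches from about 0.35 to 0.875 m from the base axis. Payload 4.2 kg.
Tool frame: the origin (TCP) lies between the finger pads, 19 mm behind the fingertips; this is the grasp point; z points along the fingers, y is the line along which they close (so a half turn about z gives the same grasp; the last joint's range is limited). The gripper opens to 87 mm and grips with 3 to 60 N. Pads are 19 mm wide; open, the fingers measure 117 mm over their backs; the gripper's body (75 mm by 190 mm) begins 51 mm behind the grasp point.
Start: joints at [-60.355, 22.042, 0.453, 0, -68.411, -14.817], TCP at [0.16, -0.604, 0.241] pointing down, gripper open.
Joint ranges: [-179.83, 179.83], [-69.29, 118.12], [-61.27, 80.66], [-181.25, 117.63], [-171.15, -9.14], [-177.46, 177.46]. Speed limits (degrees/s): [159.86, 159.86, 180, 180, 180, 180].

## Interface

Orientations are given as a 3x3 rotation matrix whose columns are the frame's x, y, z axes.
In Python, from station import sense, capture, finish_job, silhouettes, landmark_of gives the robot as it stands.
- The arm moves only by the tool step_arm, never from a script. Its arguments are lists of equal length, an entry for each row: "linear": the shift along the tool's x, y, z in mm, a list of three; "delta_rot": the turn, a rotation vector about the tool's x, y, z in rad, a list of three; "grip": the finger opening in mm, from 0 to 87. A call has 1 to 10 rows; each row shifts and turns the commanded pose from where the row before left it, along the tool's axes as they then stand; what a row does not reach is not made up. A row lasts 1/8 s, in which the tool goes at most 62.5 mm and 10.7 degrees, less where a joint would pass 70% of its speed; a pose out of reach is approached as far as the arm can. A call with a gripper value outside its range is refused whole. The fingers move at their own pace and stop on an object; the grip force is fixed at half the most. Time passes only in rows, so rows that do not move let the fingers close. It gives the time, the measured TCP pose, the force, the opening and the grip force at its end, in the units of the state.
- sense(): the state, without advancing time (a new reading comes with each control period).
- capture(name): name is "side" or "top"; returns a dict with "img" (420x560x3 uint8, red, green, blue), "fx", "fy", "cx", "cy" (pixels), "world_to_cam" (4x4, takes a point from world to camera coordinates). Camera axes: x right, y up, looking along -z (the intrinsics and any distortion apply to the point x, -y, -z); pixel columns grow to the right and rows downward; lengths in m; the calibration is good to about 2 mm. A picture is of the moment at which its call begins. There is no depth.
- finish_job(): hands the job in; it is judged then, once.
Trained networks look in the newest picture that a camera, given by its name, has taken for a name from the list of things; names that differ only in an ending like _2 or _b are one class to them, and where a whole thing is asked for, a point or a joint stands for the part that bears it (a point fixed in the world has none). Each returns a list of dicts, best first, with "score" (0 to 1); they miss things now and then, are a little off and sometimes report something else, mostly with a low value. They report only what shows in the picture. A call takes as long as a camera call. They do not tell look-alikes from the thing itself.
- silhouettes(camera, label): "mask" (420x560 bool, what is visible of it) and "point" ([column, row] in pixels, amid what is visible of it).
- landmark_of(camera, label): "point" ([column, row] in pixels: a listed point, or the origin of a listed thing).
The state is a dict: "time_s": time; "joints": joint angles; "joint_velocities": joint speeds; "effort": joint torques, N m; "tcp_pos": TCP position; "ee_rot": TCP orientation; "wrist_force": force on the tool from outside, world axes, zero at the start; "moment": the same for the moment, N m; "gripper_width": opening from 0.0 (shut) to 1.0 (fully open); "gripper_force": force on a finger pad.
Only numpy, scipy, OpenCV 4.12 (cv2) and the standard library are available. Lean on these libraries where they do the work, as an engineer would, in place of code of your own. Each camera call takes 0.05 s, during which the arm holds its last target. There are 200 camera calls.

## Working session

There is one attempt and no reset: what is moved stays moved. The work goes in short steps, Python scripts to look and compute and a tool call to move; the robot and the scene stay as the last step left them, time stands still between calls to the robot, and variables do not carry over. Pictures are saved under pics/ and viewed, at most 10 in all, crops included, and the job is handed in when it is done.

Besides the shell and the picture viewer there is one more tool, called after "Call:" as name(argument=value, ...) on one line, values as JSON. step_arm: Moves the arm, as the interface text tells. Its arguments: {"type":"object","properties":{"linear":{"type":"array"},"delta_rot":{"type":"array"},"grip":{"type":"array"}},"required":["linear","delta_rot","grip"]}

```bash
mkdir -p pics; ls; cat > h.py <<'E'
import numpy as np, cv2
from station import *
def ray(c,uv):
    T=c["world_to_cam"];R=T[:3,:3];o=-R.T@T[:3,3]
    d=R.T@np.array([(uv[0]-c["cx"])/c["fx"],-(uv[1]-c["cy"])/c["fy"],-1.]);return o,d/np.linalg.norm(d)
def onz(c,uv,z):
    o,d=ray(c,uv);return o+d*(z-o[2])/d[2]
def tri(rs):
    A=0;b=0
    for o,d in rs:
        P=np.eye(3)-np.outer(d,d);A=A+P;b=b+P@o
    p=np.linalg.solve(A,b);return p,[np.linalg.norm((np.eye(3)-np.outer(d,d))@(p-o)) for o,d in rs]
def proj(c,p):
    q=c["world_to_cam"]@np.append(p,1);return np.array([c["cx"]+c["fx"]*q[0]/-q[2],c["cy"]-c["fy"]*q[1]/-q[2]])
E
python3 - <<'E'
from h import *
np.set_printoptions(precision=4,suppress=True)
C={n:capture(n) for n in("side","top")}
for n,c in C.items():
    cv2.imwrite(f"pics/{n}0.png",c["img"][:,:,::-1]); print(n,[k for k in c], c["fx"],c["cx"],c["cy"],ray(c,(280,210)))
L={}
for l in ["relay","stand","relay_pocket","strip_block","round_block","hinge_axis","flap","flap_bar","pointer_tip","transformer"]:
    for n in C:
        r=landmark_of(n,l); L[l,n]=r
        print(l,n,[(np.round(x["point"],1),round(x["score"],2)) for x in r[:4]])
    if L[l,"side"] and L[l,"top"]: print("   tri",*tri([ray(C[n],L[l,n][0]["point"]) for n in C]))
print(sense())
E
```

```text
pics
side ['img', 'fx', 'fy', 'cx', 'cy', 'world_to_cam'] 431.7446877109378 284.2009107200728 209.72793028160044 (array([0.0774, 0.9732, 0.4995]), array([ 0.4781, -0.7595, -0.4411]))
top ['img', 'fx', 'fy', 'cx', 'cy', 'world_to_cam'] 476.62421070600516 279.693894279584 209.70407596143048 (array([0.4149, 0.2377, 0.9175]), array([ 0.1052,  0.0099, -0.9944]))
relay side [(array([258.2, 266.5]), 0.5), (array([272.6, 255.4]), 0.49)]
relay top [(array([214.6, 210.8]), 0.69), (array([251.1, 199.8]), 0.68), (array([257.4, 240.9]), 0.62), (array([221.7, 162.1]), 0.59)]
   tri [0.5074 0.3725 0.0092] [np.float64(0.0007783843777566106), np.float64(0.0007783843777565309)]
stand side [(array([310.1, 211.9]), 0.57)]
stand top [(array([363.2, 188.2]), 0.9)]
   tri [0.5524 0.0836 0.0002] [np.float64(0.00636776639812812), np.float64(0.006367766398128256)]
relay_pocket side [(array([323.1, 199.9]), 0.51), (array([323. , 207.4]), 0.25)]
relay_pocket top [(array([398.5, 204.3]), 0.62)]
   tri [0.5317 0.0242 0.0152] [np.float64(0.005958322547152366), np.float64(0.0059583225471523124)]
strip_block side [(
[... 1459 characters left out ...]
[199.6, 301.1]), 0.47)]
   tri [ 0.851  -0.0004 -0.3259] [np.float64(0.16597085394487418), np.float64(0.165970853944874)]
{'time_s': 1.1, 'joints': array([-60.3572,  22.0419,   0.4522,  -0.0006, -68.4113, -14.8187]), 'joint_velocities': array([-0.1594, -0.0302,  0.0741,  0.0175, -0.0752,  0.0302]), 'effort': array([ -0.0003, -39.0478,  18.7625,   4.2245,   0.0154,  -0.    ]), 'tcp_pos': array([ 0.1599, -0.6042,  0.2412]), 'ee_rot': array([[-0.9667, -0.2558,  0.    ],
       [-0.2558,  0.9667,  0.    ],
       [-0.    ,  0.    , -1.    ]]), 'wrist_force': array([ 0.4426,  0.0528, -0.1042]), 'moment': array([-0.0325, -0.0086,  0.0196]), 'gripper_force': 0.0, 'gripper_width': 1.001438034655142}
```

View pics/top0.png

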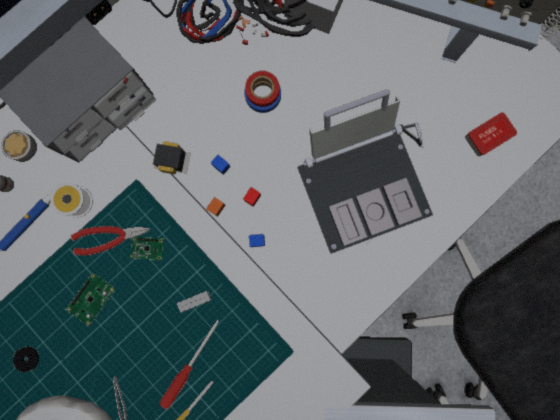

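View pics/side0.png

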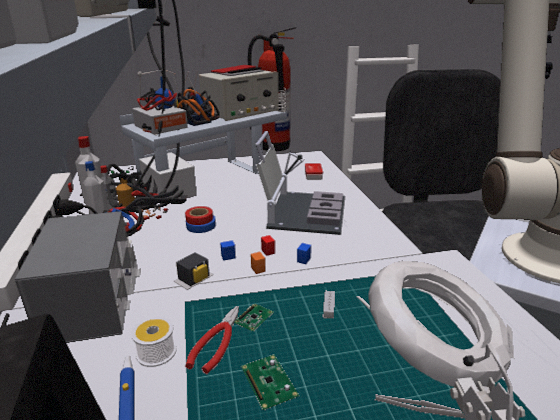

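```bash
cat > m.py <<'E'
from h import *
from scipy.optimize import least_squares,minimize
from scipy.spatial import ConvexHull
np.set_printoptions(precision=4,suppress=True)
def box(x,y,z,sx,sy,sz): return np.array([[x+a*sx/2,y+b*sy/2,z+k*sz] for a in(-1,1) for b in(-1,1) for k in(0,1)])
def W(p,P):
    x,y,t=p[:3];c,s=np.cos(t),np.sin(t);P=np.atleast_2d(P);return np.c_[x+c*P[:,0]-s*P[:,1],y+s*P[:,0]+c*P[:,1],P[:,2]]
def soft(c,P,k=8):
    uv=np.array([proj(c,q) for q in P]);h=uv[ConvexHull(uv).vertices]
    u0=np.floor(uv.mean(0)-20).astype(int);m=np.zeros((40*k,40*k),np.uint8)
    cv2.fillConvexPoly(m,np.round((h-u0+.5)*k*16).astype(np.int32),255,shift=4)
    return u0,cv2.resize(m,(40,40),interpolation=cv2.INTER_AREA)/255.
def orange(img):
    h=cv2.cvtColor(img,cv2.COLOR_RGB2HSV);return ((h[...,0]>=5)&(h[...,0]<=17)&(h[...,1]>110)&(h[...,2]>60)).astype(np.uint8)
E
python3 - <<'E'
from m import *
C={n:capture(n) for n in("side","top")}
# relay
M={}
for n,g in(("side",(258,262)),("top",(215,207))):
    m=orange(C[n]["img"]);k,l,st,ce=cv2.connectedComponentsWithStats(m)
    i=min(range(1,k),key=lambda i:np.hypot(*(ce[i]-g))+(1000 if st[i,4]<20 else 0));M[n]=(l==i)*1.;print(n,st[i],ce[i])
def cost(p):
    e=0
    for n in C:
        u0,s=soft(C[n],W(p,box(0,0,0,.022,.028,.034)));e+=((s-M[n][u0[1]:u0[1]+40,u0[0]:u0[0]+40])**2).sum()
    return e
b=[]
p0=onz(C["top"],(215,207),.034)
for t in np.radians(range(0,180,20)):
    r=minimize(cost,[p0[0],p0[1],t],method="Nelder-Mead",options=dict(initial_simplex=[[p0[0],p0[1],t],[p0[0]+.008,p0[1],t],[p0[0],p0[1]+.008,t],[p0[0],p0[1],t+.2]]));b.append((r.fun,*r.x[:2],np.degrees(r.x[2])))
print(np.array(sorted(b)[:6]))
# stand
O=[];K={"stand":[0,0,0],"relay_pocket":[-.045,-.055,.016],"round_block":[-.045,0,.010],"strip_block":[-.045,.055,.010],"hinge_axis":[.08,0,.06],"flap_bar":[.08-.138*np.cos(1.85),0,.06+.138*np.sin(1.85)]}
for l in list(K)+["pointer_tip"]:
    for n in C:
        r=landmark_of(n,l)
        if r: O.append((l,n,np.array(r[0]["point"])))
def res(p):
    e=[]
    for l,n,uv in O:
        k=K.get(l,[.08-.08*np.cos(p[3]),-.094,.06+.08*np.sin(p[3])]);e.append(proj(C[n],W(p,k)[0])-uv)
    return np.concatenate(e)
r=least_squares(res,[.55,.08,.44,1.05],loss="soft_l1",f_scale=1.5,x_scale=[.01,.01,.05,.1]);print(r.x,np.degrees(r.x[2]))
for (l,n,_),e in zip(O,res(r.x).reshape(-1,2)):print(l,n,e)
np.save("stand.npy",r.x)
k=6
for n,(x,y,w,h) in {"top":(290,80,130,100)and(295,85,140,100*1+70),"side":(250,130,110,110)}.items():
    im=cv2.resize(C[n]["img"][y:y+h,x:x+w,::-1],None,fx=k*.55 if n=="top" else 5,fy=k*.55 if n=="top" else 5,interpolation=cv2.INTER_CUBIC);s=im.shape[1]/w
    for B in [box(0,0,0,.18,.21,.01)[1::2]]+[box(-.045,yy,.01,.078,.046,.018)[1::2] for yy in(-.055,0,.055)]+[box(-.045,-.055,.016,.032,.026,.012)[1::2]]:
        q=np.array([proj(C[n],v) for v in W(r.x,B)])[[0,1,3,2]];cv2.polylines(im,[np.round((q-[x,y]+.5)*s).astype(int)],True,(0,255,0),1)
    a=r.x[3];q=np.array([proj(C[n],v) for v in W(r.x,[[.08,-.094,.06],[.08-.08*np.cos(a),-.094,.06+.08*np.sin(a)]])]);cv2.line(im,*[tuple(int(z) for z in (v-[x,y]+.5)*s) for v in q],(0,0,255),1)
    O2=im if n=="side" else O2 if 0 else im
    cv2.imwrite(f"pics/ov_{n}.png",im);print(im.shape)
A,B=cv2.imread("pics/ov_top.png"),cv2.imread("pics/ov_side.png");A=cv2.resize(A,(400,int(A.shape[0]*400/A.shape[1])));B=cv2.resize(B,(400,int(B.shape[0]*400/B.shape[1])))
H=max(len(A),len(B));cv2.imwrite("pics/ov.png",np.hstack([cv2.copyMakeBorder(i,0,H-len(i),0,0,0) for i in(A,B)]))
E
```

```text
side [251 252  14  22 255] [257.5804 262.2157]
top [207 198  17  17 173] [215.0347 206.0925]
[[ 66.9663   0.5131   0.3691  51.9444]
 [ 67.4941   0.5132   0.369   51.8064]
 [ 67.6686   0.5131   0.3689  50.744 ]
 [107.885    0.5127   0.369  126.4311]
 [108.0505   0.5127   0.369  126.3415]
 [108.5102   0.5125   0.369  127.0302]]
[0.55   0.0851 0.3982 1.0077] 22.813580678083817
stand side [-0.6289  0.0425]
stand top [-3.5184  2.9706]
relay_pocket side [ 1.4759 -2.4664]
relay_pocket top [-0.1593 -2.8483]
round_block side [-0.9124  0.4789]
round_block top [ 3.9088 -0.2708]
strip_block side [0.9732 2.2135]
strip_block top [-0.0555  4.1666]
hinge_axis side [ 2.0809 -1.0984]
hinge_axis top [ 0.0852 -0.6037]
flap_bar side [-0.7788  2.2399]
flap_bar top [ 156.5903 -196.4786]
pointer_tip side [-1.4373 -0.3737]
pointer_tip top [-3.7645  1.4094]
(561, 462, 3)
(550, 550, 3)
```

View pics/ov.png

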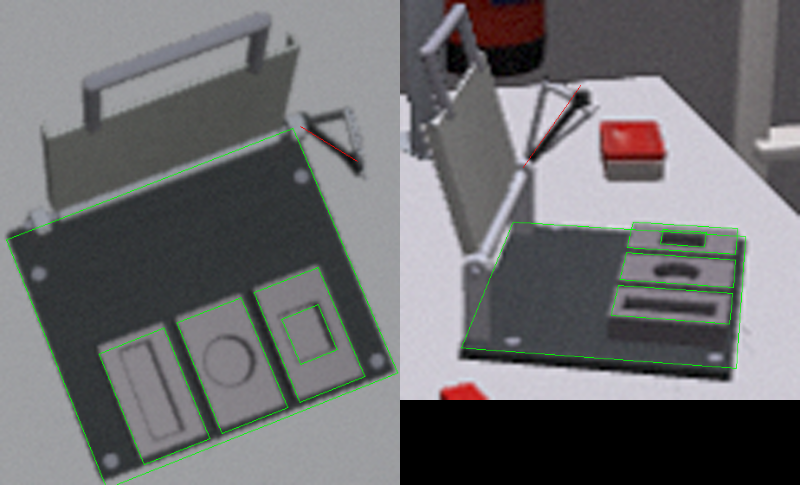

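Call:
step_arm(linear=[[-41,41.3,0],[-41,41.3,0],[-41,41.3,0],[-41,41.3,0],[-41,41.3,0],[-41,41.3,0],[-41,41.3,0],[-41,41.3,0],[-41,41.3,0],[-41,41.3,0]], delta_rot=[[0,0,0],[0,0,0],[0,0,0],[0,0,0],[0,0,0],[0,0,0],[0,0,-0.162],[0,0,0],[0,0,0],[0,0,0]], grip=[60,60,60,60,60,60,60,60,60,60])

```text
time_s: 3.15
tcp_pos: [0.4255, -0.086, 0.2418]
ee_rot: [[-0.913, -0.409, 0.001], [-0.409, 0.913, 0.0], [-0.001, -0.001, -1.0]]
wrist_force: [0.9, -0.8, -0.0]
gripper_width: 0.69
gripper_force: 0.0
```

```bash
cat > go.py <<'E'
# usage: go.py x y z yawdeg nrows : rows of rotation first then translation in the rotated tool frame (tool down)
import sys
from m import *
s=sense();x,y,z,yaw,n=map(float,sys.argv[1:]);R=s["ee_rot"];p=s["tcp_pos"]
cy=np.degrees(np.arctan2(R[1,1],R[0,1]));d=(yaw-cy+180)%360-180
t=np.radians(yaw);Y=np.array([np.cos(t),np.sin(t),0]);Z=np.array([0,0,-1.]);X=np.cross(Y,Z);T=np.c_[X,Y,Z]
dp=(np.array([x,y,z])-p)*1000
print("t",s["time_s"],"tcp",p,"tilt",np.degrees(np.arccos(-R[2,2])),"yaw",cy,"grip",s["gripper_width"]*87,s["gripper_force"],"F",s["wrist_force"],"j6",s["joints"][5])
print("rot z total",-np.radians(d),"deg",d,"rows",abs(d)/10.7,"| shift new frame",T.T@dp,"/row",T.T@dp/n,"norm",np.linalg.norm(dp)/n)
E
python3 go.py .513 .369 .2 142 8
```

```text
t 3.15 tcp [ 0.4255 -0.086   0.2418] tilt 0.08019245561041256 yaw 114.13157875943762 grip 60.05287667431134 0.0 F [ 0.862  -0.7879 -0.01  ] j6 -76.05368192102397
rot z total -0.48639570798053633 deg 27.868421240562384 rows 2.60452534958527 | shift new frame [-412.3925  211.2093   41.7606] /row [-51.5491  26.4012   5.2201] norm 58.15132183379198
```

Call:
step_arm(linear=[[0,0,0],[0,0,0],[0,0,0],[-58,29.7,0],[-58,29.7,0],[-58,29.7,0],[-58,29.7,0],[-58,29.7,0],[-58,29.7,40],[-58,29.7,40]], delta_rot=[[0,0,-0.162],[0,0,-0.162],[0,0,-0.162],[0,0,0],[0,0,0],[0,0,0],[0,0,0],[0,0,0],[0,0,0],[0,0,0]], grip=[60,60,60,60,60,60,60,60,60,60])

```text
time_s: 4.4
tcp_pos: [0.5048, 0.3257, 0.1756]
ee_rot: [[-0.616, -0.788, 0.001], [-0.788, 0.616, 0.001], [-0.002, -0.0, -1.0]]
wrist_force: [0.5, 0.3, 0.6]
gripper_width: 0.689
gripper_force: 0.0
```

```bash
python3 go.py .513 .369 .026 142 4
```

```text
t 4.4 tcp [0.5048 0.3257 0.1756] tilt 0.10475055531314317 yaw 141.98590839401575 grip 59.971898399257256 0.0 F [0.5313 0.3044 0.5675] j6 -86.27861386459416
rot z total -0.0002459449213188671 deg 0.01409160598424819 rows 0.0013169725218923542 | shift new frame [-39.11    20.205  149.6039] /row [-9.7775  5.0512 37.401 ] norm 38.986506409190504
```

Call:
step_arm(linear=[[0,0,0],[0,0,0]], delta_rot=[[0,0,0],[0,0,0]], grip=[60,60])

```text
time_s: 4.65
tcp_pos: [0.5045, 0.3235, 0.1758]
ee_rot: [[-0.616, -0.788, -0.0], [-0.788, 0.616, -0.001], [0.001, -0.0, -1.0]]
wrist_force: [-0.2, -0.9, 0.5]
gripper_width: 0.692
gripper_force: 0.0
```

```bash
python3 go.py .513 .369 .034 142 4
```

```text
t 4.65 tcp [0.5045 0.3235 0.1758] tilt 0.04077142600638245 yaw 141.98567348965662 grip 60.222223983457404 0.0 F [-0.1709 -0.9078  0.479 ] j6 -86.16793237147415
rot z total -0.0002500447758130132 deg 0.014326510343380505 rows 0.0013389262003159351 | shift new frame [-41.1061  21.3588 141.8369] /row [-10.2765   5.3397  35.4592] norm 37.302491782331884
```

Call:
step_arm(linear=[[-20.5,10.7,20],[-20.5,10.7,20],[0,0,50],[0,0,45],[0,0,11],[0,0,0],[0,0,0],[0,0,0],[0,0,0],[0,0,0]], delta_rot=[[0,0,0],[0,0,0],[0,0,0],[0,0,0],[0,0,0],[0,0,0],[0,0,0],[0,0,0],[0,0,0],[0,0,0]], grip=[60,60,60,60,60,60,24,24,24,24])

```text
time_s: 5.9
tcp_pos: [0.513, 0.3692, 0.0303]
ee_rot: [[-0.616, -0.788, 0.001], [-0.788, 0.616, 0.001], [-0.001, -0.0, -1.0]]
wrist_force: [-0.6, -0.5, 2.9]
gripper_width: 0.33
gripper_force: 13.1
```

```bash
python3 go.py .513 .369 .034 232 4; python3 -c "
from m import *
for n in('side','top'):
    c=capture(n);u=proj(c,sense()['tcp_pos']).astype(int);cv2.imwrite(f'pics/g_{n}.png',cv2.resize(c['img'][u[1]-40:u[1]+40,u[0]-40:u[0]+40,::-1],(400,400),interpolation=cv2.INTER_CUBIC))
cv2.imwrite('pics/g.png',np.hstack([cv2.imread('pics/g_side.png'),cv2.imread('pics/g_top.png')]))"
```

```text
t 5.9 tcp [0.513  0.3692 0.0303] tilt 0.044520142858940855 yaw 141.96415532442717 grip 28.681136181525552 13.149851606158336 F [-0.5921 -0.537   2.9486] j6 -88.42393417724715
rot z total -1.5714219344029516 deg 90.03584467557283 rows 8.414564922950733 | shift new frame [ 0.0918  0.1966 -3.6846] /row [ 0.0229  0.0492 -0.9211] norm 0.9227404457815513
```

View pics/g.png

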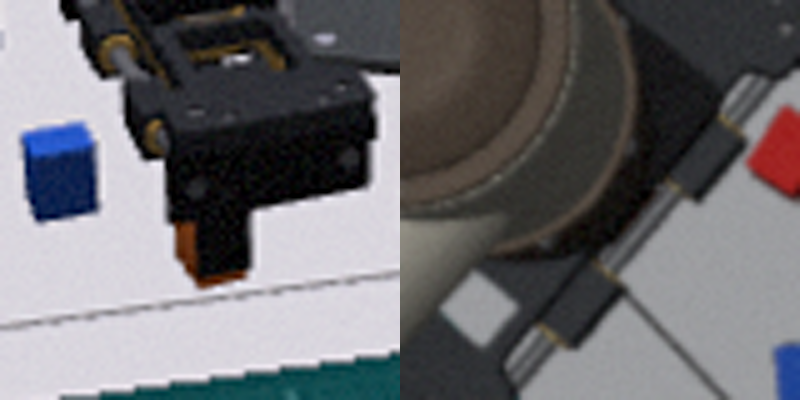

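Call:
step_arm(linear=[[0,0,0],[0,0,0],[0,0,-3.4],[0,0,0],[0,0,0],[0,0,0],[0,0,0],[0,0,0],[0,0,0],[0,0,0]], delta_rot=[[0,0,0],[0,0,0],[0,0,0],[0,0,-0.175],[0,0,-0.175],[0,0,-0.175],[0,0,-0.175],[0,0,-0.175],[0,0,-0.175],[0,0,-0.175]], grip=[60,60,60,60,60,60,60,60,60,60])

```text
time_s: 7.25
tcp_pos: [0.513, 0.369, 0.0333]
ee_rot: [[0.537, -0.844, -0.0], [-0.844, -0.537, -0.0], [0.0, 0.0, -1.0]]
wrist_force: [-0.3, 0.5, 0.3]
gripper_width: 0.69
gripper_force: 0.0
```

Call:
step_arm(linear=[[0,0,0],[0,0,0],[0,0,0],[0,0,0],[0,0,0],[0,0,0],[0,0,0]], delta_rot=[[0,0,-0.175],[0,0,-0.171],[0,0,0],[0,0,0],[0,0,0],[0,0,0],[0,0,0]], grip=[60,60,60,16,16,16,16])

```text
time_s: 8.12
tcp_pos: [0.513, 0.369, 0.0332]
ee_rot: [[0.787, -0.616, 0.0], [-0.616, -0.787, 0.0], [-0.0, -0.0, -1.0]]
wrist_force: [0.4, -0.3, 0.4]
gripper_width: 0.321
gripper_force: 0.0
```

```bash
python3 go.py .531 .018 .15 292.8 7
```

```text
t 8.125 tcp [0.513  0.369  0.0332] tilt 0.0008056918547366152 yaw -128.0545911459916 grip 27.891258583195416 0.0 F [ 0.374  -0.269   0.4463] j6 1.5671243967711654
rot z total -1.0621129804525438 deg 60.85459114599166 rows 5.687344966915109 | shift new frame [-119.381   330.5677 -116.7542] /row [-17.0544  47.224  -16.6792] norm 52.906997502110585
```

Call:
step_arm(linear=[[0,0,0],[0,0,0],[0,0,0],[0,0,-20],[0,0,-50],[0,0,-50],[0,0,0]], delta_rot=[[0,0,0],[0,0,0],[0,0,0],[0,0,0],[0,0,0],[0,0,0],[0,0,0]], grip=[16,16,16,16,16,16,16])

```text
time_s: 9.0
tcp_pos: [0.515, 0.371, 0.1586]
ee_rot: [[0.788, -0.615, 0.008], [-0.616, -0.788, 0.008], [0.002, -0.011, -1.0]]
wrist_force: [1.0, -0.2, -0.5]
gripper_width: 0.248
gripper_force: 29.9
```

```bash
python3 - <<'E'
from m import *
C={n:capture(n) for n in("side","top")};p0=np.load("stand.npy")
G={}
for n in C:
    g=cv2.cvtColor(cv2.imread(f"pics/{n}0.png"),cv2.COLOR_BGR2GRAY).astype(np.float32);g=cv2.GaussianBlur(g,(0,0),1.);G[n]=np.hypot(cv2.Sobel(g,5,1,0),cv2.Sobel(g,5,0,1))
def rect(x,y,z,sx,sy):return [((x+a*sx/2,y+b*sy/2,z),(x+c*sx/2,y+d*sy/2,z)) for a,b,c,d in((-1,-1,1,-1),(1,-1,1,1),(1,1,-1,1),(-1,1,-1,-1))]
S=rect(0,0,.01,.18,.21)[:1]+rect(0,0,.01,.18,.21)[2:]
for y in(-.055,0,.055):S+=rect(-.045,y,.028,.078,.046)
S+=rect(-.045,-.055,.028,.032,.026)+rect(-.045,.055,.028,.062,.020)
P=np.concatenate([np.linspace(a,b,25) for a,b in S])
def score(p,ns,off):
    e=0
    for n in ns:
        c=C[n];q=np.c_[W(p,P),np.ones(len(P))]@c["world_to_cam"].T
        u=(c["cx"]+c["fx"]*q[:,0]/-q[:,2]+off[n][0]).astype(np.float32);v=(c["cy"]-c["fy"]*q[:,1]/-q[:,2]+off[n][1]).astype(np.float32)
        e-=cv2.remap(G[n],u[None],v[None],cv2.INTER_LINEAR).mean()
    return e
Z={n:(0,0) for n in C}
for ns in(["top"],["side"],["top","side"]):
    best=None
    for dx in(-.004,0,.004):
     for dy in(-.004,0,.004):
      for dt in(-.03,0,.03):
        q=p0[:3]+[dx,dy,dt];r=minimize(score,q,(ns,Z),method="Nelder-Mead",options=dict(initial_simplex=np.vstack([q,q+np.diag([.003,.003,.02])])))
        if best is None or r.fun<best.fun:best=r
    print(ns,best.fun,best.x,np.degrees(best.x[2]),"pocket",W(best.x,[-.045,-.055,.016])[0])
    np.save("stand_"+"".join(ns)+".npy",best.x)
E
python3 go.py .531 .018 .15 292.8 7
```

```text
['top'] -132.46676635742188 [0.5534 0.0853 0.386 ] 22.113591862310685 pocket [0.5324 0.0174 0.016 ]
['side'] -148.7932891845703 [0.5449 0.0871 0.4371] 25.04500447928212 pocket [0.5274 0.0183 0.016 ]
['top', 'side'] -267.87310791015625 [0.5525 0.0855 0.3877] 22.21470850521883 pocket [0.5316 0.0175 0.016 ]
t 9.1 tcp [0.5127 0.369  0.1536] tilt 0.05726718622833739 yaw -128.05643941650243 grip 21.75038938223999 29.929699301719666 F [-1.0124 -0.024  -1.2267] j6 1.5859058370380785
rot z total -1.0621452388584243 deg 60.85643941650244 rows 5.687517702476864 | shift new frame [-119.1037  330.6305    3.6018] /row [-17.0148  47.2329   0.5145] norm 50.206752749783895
```

Call:
step_arm(linear=[[0,0,0],[0,0,0],[0,0,0],[0,0,0],[0,0,0],[0,0,0]], delta_rot=[[0,0,-0.175],[0,0,-0.175],[0,0,-0.175],[0,0,-0.175],[0,0,-0.175],[0,0,-0.177]], grip=[16,16,16,16,16,16])

```text
time_s: 9.85
tcp_pos: [0.5121, 0.3682, 0.1509]
ee_rot: [[0.923, 0.384, -0.003], [0.384, -0.923, -0.003], [-0.004, 0.002, -1.0]]
wrist_force: [0.4, 0.0, -0.2]
gripper_width: 0.249
gripper_force: 29.9
```

Call:
step_arm(linear=[[-16.5,47.5,0],[-16.5,47.5,0],[-16.5,47.5,0],[-16.5,47.5,0],[-16.5,47.5,0],[-16.5,47.5,0],[-16.5,47.5,20],[0,0,40],[0,0,14],[0,0,0]], delta_rot=[[0,0,0],[0,0,0],[0,0,0],[0,0,0],[0,0,0],[0,0,0],[0,0,0],[0,0,0],[0,0,0],[0,0,0]], grip=[16,16,16,16,16,16,16,16,16,16])

```text
time_s: 11.1
tcp_pos: [0.5311, 0.0176, 0.0779]
ee_rot: [[0.925, 0.379, -0.003], [0.379, -0.925, -0.001], [-0.004, -0.0, -1.0]]
wrist_force: [-0.2, -0.3, 0.5]
gripper_width: 0.253
gripper_force: 29.9
```

```bash
python3 go.py .5316 .0175 .049 292.2 4; cat > ov.py <<'E'
import sys
from m import *
s=sense();p=s["tcp_pos"];st=np.load("stand_topside.npy");ims=[]
for n in('side','top'):
    c=capture(n);u=proj(c,W(st,[-.045,-.055,.04])[0]).astype(int)-35
    im=cv2.resize(c['img'][u[1]:u[1]+70,u[0]:u[0]+70,::-1],(400,400),interpolation=cv2.INTER_CUBIC);k=400/70
    yaw=np.arctan2(s["ee_rot"][1,1],s["ee_rot"][0,1])
    for q,z,sx,sy,col in((st,None,0,0,(0,255,0)),((p[0],p[1],yaw),p[2]-.0332,.022,.028,(255,255,0))):
        L=[box(-.045,-.055,.028,.032,.026,0)[::2],box(-.045,-.055,.028,.078,.046,0)[::2]] if z is None else [box(0,0,z,sx,sy,0)[::2],box(0,0,z+.034,sx,sy,0)[::2]]
        for B in L:
            v=np.array([proj(c,w) for w in W(q,B)])[[0,1,3,2]];cv2.polylines(im,[np.round((v-u+.5)*k).astype(int)],True,col,1)
    ims.append(im)
cv2.imwrite(sys.argv[1],np.hstack(ims))
E
python3 ov.py pics/ins.png
```

```text
t 11.1 tcp [0.5311 0.0176 0.0779] tilt 0.2147776025370023 yaw -67.71495018926689 grip 22.04303437216774 29.929880797863007 F [-0.2377 -0.2846  0.5199] j6 92.87811120985036
rot z total 0.001484399225491536 deg -0.08504981073315321 rows 0.007948580442350767 | shift new frame [ 0.4304  0.2609 28.8662] /row [0.1076 0.0652 7.2165] norm 7.217643093214168
```

View pics/ins.png

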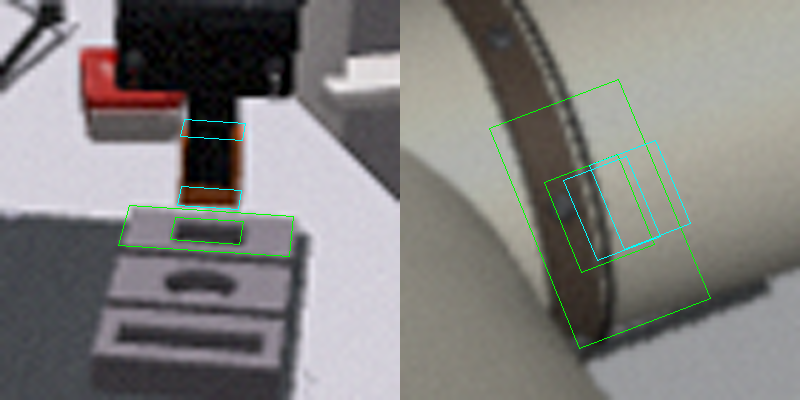

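Call:
step_arm(linear=[[0.4,0.3,12],[0,0,4],[0,0,4],[0,0,3],[0,0,0]], delta_rot=[[0,0,0],[0,0,0],[0,0,0],[0,0,0],[0,0,0]], grip=[16,16,16,16,16])

```text
time_s: 11.82
tcp_pos: [0.532, 0.0173, 0.0559]
ee_rot: [[0.926, 0.378, -0.001], [0.378, -0.926, -0.0], [-0.001, -0.0, -1.0]]
wrist_force: [-1.1, 0.9, -1.7]
gripper_width: 0.249
gripper_force: 29.9
```

Call:
step_arm(linear=[[0,0,3],[0,0,3],[0,0,1],[0,0,0]], delta_rot=[[0,0,0],[0,0,0],[0,0,0],[0,0,0]], grip=[16,16,16,16])

```text
time_s: 12.32
tcp_pos: [0.532, 0.0173, 0.0492]
ee_rot: [[0.926, 0.378, -0.001], [0.378, -0.926, -0.0], [-0.001, -0.0, -1.0]]
wrist_force: [-2.0, -0.5, 2.6]
gripper_width: 0.25
gripper_force: 29.9
```

Call:
step_arm(linear=[[0,0,0.8],[0,0,0],[0,0,0],[0,0,0],[0,0,0],[0,0,-10],[0,0,-40],[0,0,-60],[0,0,-60],[0,0,0]], delta_rot=[[0,0,0],[0,0,0],[0,0,0],[0,0,0],[0,0,0],[0,0,0],[0,0,0],[0,0,0],[0,0,0],[0,0,0]], grip=[16,16,44,44,44,44,44,44,44,44])

```text
time_s: 13.58
tcp_pos: [0.5355, 0.018, 0.225]
ee_rot: [[0.925, 0.379, 0.013], [0.379, -0.925, 0.003], [0.014, 0.002, -1.0]]
wrist_force: [0.2, 0.7, -0.6]
gripper_width: 0.506
gripper_force: 0.0
```

```bash
python3 - <<'E'
from m import *
s=sense();print(s["time_s"],s["tcp_pos"],s["gripper_width"]*87,s["joints"])
st=np.load("stand_topside.npy");c=capture("side");C={n:capture(n) for n in("side","top")}
for l in("flap_bar","pointer_tip","hinge_axis"):
    for n in C:
        r=landmark_of(n,l)
        print(l,n,[(np.round(x["point"],1),round(x["score"],2)) for x in r[:2]])
b=W(st,[.08-.138*np.cos(1.85),0,.06+.138*np.sin(1.85)])[0];print("bar model",b,[proj(C[n],b) for n in C])
u=np.array([245,130]);im=cv2.resize(c["img"][130:240,245:355,::-1],(560,560),interpolation=cv2.INTER_CUBIC);k=560/110
def ln(P,col):
    v=[tuple(int(z) for z in (proj(c,w)-u+.5)*k) for w in W(st,P)];cv2.line(im,*v,col,1)
B=[.08-.138*np.cos(1.85),0,.06+.138*np.sin(1.85)];ln([[B[0],-.05,B[2]],[B[0],.05,B[2]]],(0,255,0));ln([[.08,-.094,.06],[.08,.094,.06]],(0,255,0))
for a in(.95,1.05):ln([[.08,-.094,.06],[.08-.08*np.cos(a),-.094,.06+.08*np.sin(a)]],(0,0,255))
cv2.imwrite("pics/rel.png",im)
E
```

```text
13.575 [0.5355 0.018  0.225 ] 43.994723839580416 [ 19.3275  13.739  -14.0808   0.0987 -61.3944  92.914 ]
flap_bar side [(array([261.6, 141. ]), 0.56), (array([327.3, 308.7]), 0.37)]
flap_bar top [(array([354.2, 100.9]), 0.89)]
pointer_tip side [(array([297.7, 153.3]), 0.64)]
pointer_tip top []
hinge_axis side [(array([275. , 189.5]), 0.66)]
hinge_axis top [(array([354.3, 144.6]), 0.83)]
bar model [0.6618 0.1301 0.1927] [array([261.2087, 137.775 ]), array([355.9063, 103.5099])]
```

View pics/rel.png

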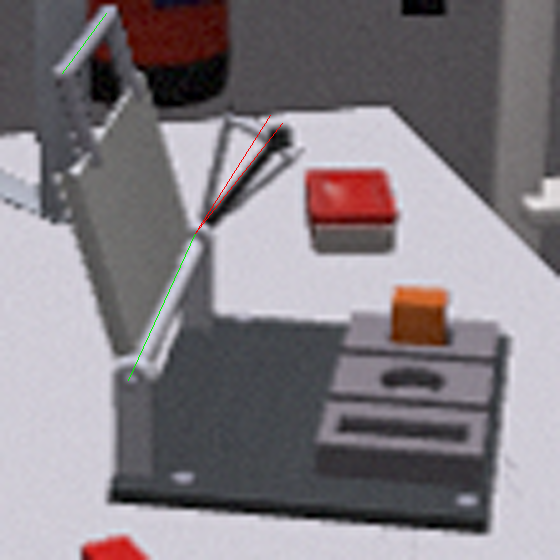

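```bash
python3 - <<'E'
from m import *
from scipy.optimize import brentq
st=np.load("stand_topside.npy")
def dirang(c,d,st=st):
    def f(a):
        v=W(st,[[.08-.02*np.cos(a),-.094,.06+.02*np.sin(a)],[.08-.08*np.cos(a),-.094,.06+.08*np.sin(a)]]);u=proj(c,v[1])-proj(c,v[0]);return u[0]*d[1]-u[1]*d[0]
    return brentq(f,.4,1.7)
c=capture("side");r=silhouettes("side","pointer")
for x in r[:2]:
    m=x["mask"];print("score",x["score"],x["point"],m.sum())
m=r[0]["mask"]; ys,xs=np.nonzero(m);P=np.c_[xs,ys].astype(float);print(P.min(0),P.max(0))
d=np.linalg.svd(P-P.mean(0))[2][0];print("mask PCA",P.mean(0),d,dirang(c,d))
g=cv2.cvtColor(c["img"],cv2.COLOR_RGB2GRAY).astype(float)
print(g[150:182:1,280:306].astype(int))
g0=cv2.imread("pics/side0.png",0).astype(float);g=(g+g0)/2
big=cv2.dilate(m.astype(np.uint8),np.ones((3,3)))>0
for th in(110,85,65):
    w=np.clip(th-g,0,None)*big;ys,xs=np.nonzero(w);q=np.c_[xs,ys].astype(float);ww=w[ys,xs]
    mu=np.average(q,0,ww);X=q-mu;e,V=np.linalg.eigh((X*ww[:,None]).T@X/ww.sum());d=V[:,1];print(th,len(q),mu,d,e,dirang(c,d))
E
```

```text
score 0.41 [296.3, 160.1] 78
[286. 154.] [302. 172.]
mask PCA [294.859  162.3974] [-0.654   0.7565] 0.9112013505802405
[[  3  23  35  47  61  75  76  81  80  75  63  79  82  75  77  80  79  79
   81  77  76  79  78  77  80  78]
 [ 72  72  79  77  76  77  81  79  78  64  49  77  75  77  82  79  72  73
   76  72  73  69  70  66  67  67]
 [ 78  79  81  76  75  66  70  72  80 107 112  73  69  70  65  52  80  91
  109 143 160 196 191 198 195 195]
 [ 71  68  67  72  89 112 142 154 157 112 153 186 190 175 173 129 196 201
  200 207 211 215 211 210 212 209]
 [191 196 196 194 194 194 201 201 171  90  94 110 135 174 203 191 172 180
  184 161 163 174 213 209 206 208]
 [209 209 206 206 209 209 210 194 132  90 134 186 143 109 127 172 189 153
   79  68  65  95 167 210 203 207]
 [206 206 207 208 204 207 208 195 112 110 180 209 201 182 142 110 126 117
   21  27  17  65 154 209 208 204]
 [207 202 205 207 204 208 201 175  93 108 186 211 212 211 200 175 118  78
   27  35  28  66 151 214 207 206]
 [207 206 203 208 205 205 203 164  82 129 208 208 205 209 207 214 184  67
   31  24  20  42 133 215 212 208]

[... 2051 characters left out ...]
02 206 205 211 194]
 [108 159 209 203 155  82 121 188 208 208 208 206 208 207 206 207 209 205
  208 207 203 206 207 206 208 193]
 [108 164 212 197 130  73 116 189 209 205 204 204 206 207 208 205 207 208
  207 209 203 207 207 206 208 205]
 [156 202 202 167  94  83 120 187 210 206 204 207 207 205 205 206 208 204
  207 206 206 203 205 207 206 205]
 [176 209 194 134  78  85 120 188 208 207 205 208 204 204 205 206 203 210
  204 209 206 204 204 209 205 206]]
110 76 [293.4633 163.9129] [-0.6405  0.7679] [ 0.7274 56.5627] 0.9275330095358555
85 59 [293.6229 163.7538] [-0.6385  0.7696] [ 0.5078 55.9431] 0.9299453137763672
65 44 [293.7179 163.635 ] [-0.6391  0.7691] [ 0.4038 54.8111] 0.9292845919002962
```

Call:
step_arm(linear=[[0,0,-40],[0,0,-45],[0,0,0],[0,0,0],[0,0,0],[0,0,0],[0,0,0],[0,0,0],[0,0,0],[0,0,0]], delta_rot=[[0,0,0],[0,0,0],[0,0,0.175],[0,0,0.175],[0,0,0.175],[0,0,0.175],[0,0,0.175],[0,0,0.175],[0,0,0.175],[0,0,0.175]], grip=[44,44,44,44,44,44,44,44,44,44])

```text
time_s: 15.38
tcp_pos: [0.5324, 0.0174, 0.3032]
ee_rot: [[0.525, -0.851, -0.001], [-0.851, -0.525, -0.0], [-0.0, 0.001, -1.0]]
wrist_force: [-0.1, -0.7, -0.1]
gripper_width: 0.509
gripper_force: 0.0
```

Call:
step_arm(linear=[[0,0,0],[0,0,0],[0,0,0],[0,0,0]], delta_rot=[[0,0,0.171],[-0.14,0,0],[-0.139,0,0],[0,0,0]], grip=[44,44,44,44])

```text
time_s: 15.88
tcp_pos: [0.5334, 0.0181, 0.3011]
ee_rot: [[0.379, -0.889, -0.258], [-0.926, -0.364, -0.105], [-0.001, 0.279, -0.96]]
wrist_force: [-0.5, 0.7, -1.4]
gripper_width: 0.505
gripper_force: 0.0
```

```bash
cat > fl.py <<'E'
# fl.py target(flap angle a, standoff mm, tool tilt deg forward) -> remaining tool-frame shift and x-rotation
import sys
from m import *
a,off,til=map(float,sys.argv[1:4]);st=np.load(sys.argv[4] if len(sys.argv)>4 else "stand_topside.npy");s=sense();R=s["ee_rot"]
sx=np.array([np.cos(st[2]),np.sin(st[2]),0]);zz=np.array([0,0,1.]);t=np.radians(til)
z=sx*np.sin(t)-zz*np.cos(t);y=-sx*np.cos(t)-zz*np.sin(t);T=np.c_[np.cross(y,z),y,z]
b=W(st,[.08-.138*np.cos(a),0,.06+.138*np.sin(a)])[0]-z*off/1000
print("t",s["time_s"],"tcp",s["tcp_pos"],"target",b,"shift",R.T@(b-s["tcp_pos"])*1000,"rotvec",cv2.Rodrigues(R.T@T)[0].ravel(),"F",s["wrist_force"],"grip",s["gripper_width"]*87,s["gripper_force"],"J",s["joints"])
E
python3 fl.py 1.85 80 -16
```

```text
t 15.875 tcp [0.5334 0.0181 0.3011] target [0.6822 0.1384 0.2696] shift [ -55.0456 -184.8173  -20.7288] rotvec [0.003  0.0005 0.0007] F [-0.5421  0.7418 -1.4036] grip 43.958397042840986 0.0 J [ 19.7375  18.9181   2.49     0.663  -89.7334   2.4138]
```

Call:
step_arm(linear=[[-13.8,-46.2,-5.2],[-13.8,-46.2,-5.2],[-13.8,-46.2,-5.2],[-13.8,-46.2,-5.2],[0,0,0]], delta_rot=[[0,0,0],[0,0,0],[0,0,0],[0,0,0],[0,0,0]], grip=[44,44,44,44,44])

```text
time_s: 16.5
tcp_pos: [0.6821, 0.1398, 0.2685]
ee_rot: [[0.38, -0.888, -0.258], [-0.925, -0.365, -0.105], [-0.001, 0.278, -0.96]]
wrist_force: [-0.1, -0.4, -0.7]
gripper_width: 0.504
gripper_force: 0.0
```

```bash
python3 fl.py 1.85 0 -16; python3 -c "
from m import *
st=np.load('stand_topside.npy');ims=[];p=sense()['tcp_pos'];R=sense()['ee_rot']
for n in('side','top'):
    c=capture(n);B=W(st,[[.08-.138*np.cos(1.85),y,.06+.138*np.sin(1.85)] for y in(-.05,.05)]);q=[proj(c,b) for b in B];u=(np.mean(q,0)-[50,60]).astype(int)
    im=cv2.resize(c['img'][u[1]:u[1]+100,u[0]:u[0]+100,::-1],(400,400),interpolation=cv2.INTER_CUBIC)
    cv2.line(im,*[tuple(int(z) for z in (v-u+.5)*4) for v in q],(0,255,0),1)
    cv2.line(im,*[tuple(int(z) for z in (proj(c,v)-u+.5)*4) for v in (p,p+R[:,2]*.08)],(0,0,255),1);ims.append(im)
cv2.imwrite('pics/bar.png',np.hstack(ims))"
```

```text
t 16.5 tcp [0.6821 0.1398 0.2685] target [0.6618 0.1301 0.1927] shift [ 1.3288  0.4421 79.1106] rotvec [0.003  0.0005 0.0019] F [-0.0647 -0.3621 -0.6949] grip 43.88920856012148 0.0 J [ 24.5599  37.2365  28.57    -0.6858 -97.4888  -2.2356]
```

View pics/bar.png

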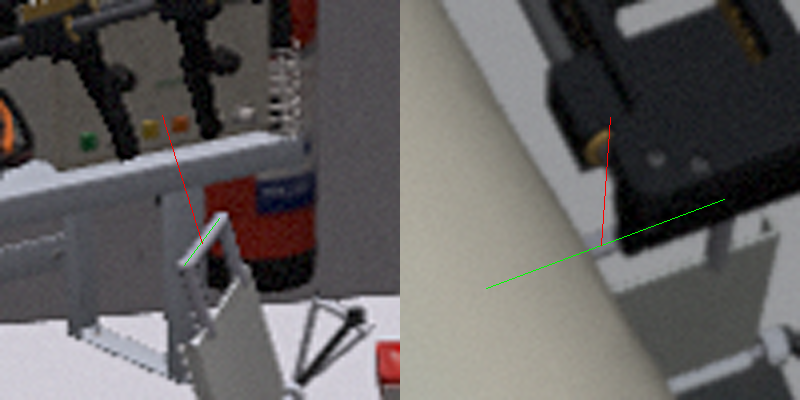

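Call:
step_arm(linear=[[1,0,35],[0,0.4,30],[0,0,14],[0,0,0],[0,0,0],[0,0,0],[0,0,0],[0,0,0]], delta_rot=[[0,0,0],[0,0,0],[0,0,0],[0,0,0],[0,0,0],[0,0,0],[0,0,0],[0,0,0]], grip=[44,44,44,44,4,4,4,4])

```text
time_s: 17.6
tcp_pos: [0.6613, 0.1287, 0.1968]
ee_rot: [[0.378, -0.89, -0.255], [-0.926, -0.364, -0.104], [0.0, 0.275, -0.961]]
wrist_force: [0.0, 0.3, 0.6]
gripper_width: 0.136
gripper_force: 0.0
```

Call:
step_arm(linear=[[0,0,0],[0,0,0],[0,0,0],[0,0,0]], delta_rot=[[0,0,0],[0,0,0],[0,0,0],[0,0,0]], grip=[4,4,4,4])

```text
time_s: 18.1
tcp_pos: [0.6613, 0.1286, 0.1968]
ee_rot: [[0.378, -0.89, -0.255], [-0.926, -0.364, -0.104], [0.0, 0.275, -0.961]]
wrist_force: [-0.2, -0.1, 1.1]
gripper_width: 0.103
gripper_force: 30.0
```

```bash
python3 fl.py 1.85 0 -16
```

```text
t 18.1 tcp [0.6613 0.1286 0.1968] target [0.6618 0.1301 0.1927] shift [-1.1423 -2.1105  3.6868] rotvec [-0.0007 -0.0001  0.0003] F [-0.2339 -0.0872  1.1411] grip 8.987506146949096 29.999383985996246 J [ 24.4613  36.5782  17.3119  -0.6126 -86.6835  -2.1085]
```

```bash
cat > sw.py <<'E'
import sys,numpy as np
a0,a1,t0,t1,n=map(float,sys.argv[1:]);n=int(n);A=np.linspace(a0,a1,n+1);T=np.radians(np.linspace(t0,t1,n+1));L=[]
for i in range(n):
    d=138*np.array([np.cos(A[i])-np.cos(A[i+1]),np.sin(A[i+1])-np.sin(A[i])]);t=T[i]
    L.append([0,round(float(-d[0]*np.cos(t)-d[1]*np.sin(t)),1),round(float(d[0]*np.sin(t)-d[1]*np.cos(t)),1)])
print(L,"rotx/row",T[1]-T[0])
E
python3 sw.py 1.85 1.15 -15.8 8 10
```

```text
[[0, 9.7, 0.3], [0, 9.6, 0.6], [0, 9.6, 0.9], [0, 9.6, 1.1], [0, 9.6, 1.4], [0, 9.5, 1.7], [0, 9.5, 1.9], [0, 9.4, 2.2], [0, 9.3, 2.5], [0, 9.3, 2.7]] rotx/row 0.04153883619746501
```

Call:
step_arm(linear=[[0,9.7,0.3],[0,9.6,0.6],[0,9.6,0.9],[0,9.6,1.1],[0,0,0]], delta_rot=[[0.0415,0,0],[0.0415,0,0],[0.0415,0,0],[0.0415,0,0],[0,0,0]], grip=[4,4,4,4,4])

```text
time_s: 18.73
tcp_pos: [0.6249, 0.1141, 0.2024]
ee_rot: [[0.378, -0.92, -0.105], [-0.926, -0.376, -0.042], [-0.001, 0.113, -0.994]]
wrist_force: [0.4, 2.0, -0.7]
gripper_width: 0.102
gripper_force: 30.0
```

Call:
step_arm(linear=[[0,9.6,1.4],[0,9.5,1.7],[0,9.5,1.9],[0,9.4,2.2],[0,9.3,2.5],[0,9.3,2.7],[0,0,0]], delta_rot=[[0.0415,0,0],[0.0415,0,0],[0.0415,0,0],[0.0415,0,0],[0.0415,0,0],[0.0415,0,0],[0,0,0]], grip=[4,4,4,4,4,4,4])

```text
time_s: 19.6
tcp_pos: [0.5733, 0.0932, 0.1908]
ee_rot: [[0.379, -0.917, 0.125], [-0.926, -0.375, 0.052], [-0.001, -0.135, -0.991]]
wrist_force: [-1.8, 3.7, 3.1]
gripper_width: 0.103
gripper_force: 30.0
```

```bash
python3 fl.py 1.15 0 8; python3 sw.py 1.15 0.93 8 15 4;  python3 - <<'E'
from m import *
st=np.load("stand_topside.npy");c=capture("side")
cv2.imwrite("pics/side_raw.png",c["img"][:,:,::-1])
cv2.imwrite("pics/swing.png",cv2.resize(c["img"][110:220,240:350,::-1],(600,600),interpolation=cv2.INTER_CUBIC))
E
```

```text
t 19.6 tcp [0.5733 0.0932 0.1908] target [0.5744 0.0944 0.186 ] shift [-0.6392 -0.7962  5.005 ] rotvec [0.0042 0.0007 0.0005] F [-1.7647  3.6592  3.0528] grip 8.977790595072614 30.006866455078125 J [ 25.4098  16.7324 -15.8023   0.5129 -49.7159  -3.4693]
[[0, 7.2, 2.3], [0, 7.2, 2.5], [0, 7.1, 2.7], [0, 7.0, 2.8]] rotx/row 0.030543261909900754
```

View pics/swing.png

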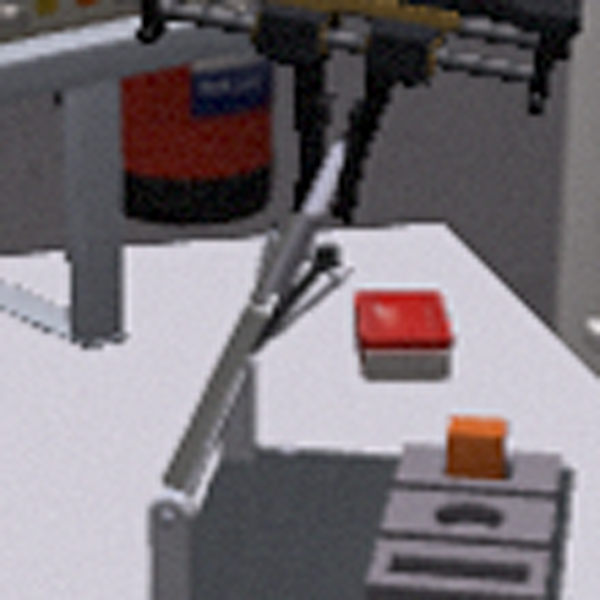

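```bash
cat > hin.py <<'E'
from m import *
st=np.load("stand_topside.npy");sx=np.array([np.cos(st[2]),np.sin(st[2])])
D=[([.6613,.1286,.1968],[-.255,-.104,-.961]),([.6249,.1141,.2024],[-.105,-.042,-.994]),([.5733,.0932,.1908],[.125,.052,-.991])]
s=sense();D.append((s["tcp_pos"],s["ee_rot"][:,2]))
P=np.array([[(np.array(p[:2])-st[:2])@sx,p[2]] for p,z in D]);Z=np.array([[np.array(z[:2])@sx,z[2]] for p,z in D])
def ang(v):
    q=P+v[2]*Z-v[:2];return np.arctan2(q[:,1],-q[:,0]),np.hypot(*q.T)
def f(v):
    a,r=ang(v);return np.r_[(r-.138)/.0005,(a[0]-1.85)/.007,(v[0]-.08)/.003,(v[1]-.06)/.002]
r=least_squares(f,[.08,.06,0]);print("hinge",r.x[:2],"k",r.x[2],"angles",ang(r.x)[0],"r",ang(r.x)[1],"res",r.fun);print("t",s["time_s"])
E
python3 hin.py
```

```text
hinge [0.078  0.0602] k 0.004199783421863578 angles [1.8493 1.5666 1.1592 1.1651] r [0.1379 0.1381 0.138  0.138 ] res [-0.1675  0.1309  0.0069  0.032  -0.1027 -0.6788  0.0806]
t 19.65
```

Call:
step_arm(linear=[[0,7.2,2.3],[0,7.2,2.5],[0,7.1,2.7],[0,7.0,2.8],[0,0,0],[0,0,0]], delta_rot=[[0.0305,0,0],[0.0305,0,0],[0.0305,0,0],[0.0305,0,0],[0,0,0],[0,0,0]], grip=[4,4,4,4,4,4])

```text
time_s: 20.4
tcp_pos: [0.5495, 0.0836, 0.1759]
ee_rot: [[0.379, -0.895, 0.234], [-0.925, -0.367, 0.096], [-0.0, -0.253, -0.967]]
wrist_force: [-6.6, 4.5, 8.0]
gripper_width: 0.104
gripper_force: 30.0
```

```bash
python3 hin.py; python3 fl.py .93 0 15; python3 - <<'E'
from m import *
c=capture("side")
cv2.imwrite("pics/side_raw2.png",c["img"][:,:,::-1])
cv2.imwrite("pics/swing2.png",cv2.resize(c["img"][125:215,260:350,::-1],(600,600),interpolation=cv2.INTER_CUBIC))
E
```

```text
hinge [0.0782 0.0606] k 0.0037002776360940816 angles [1.8482 1.5649 1.157  0.9447] r [0.1379 0.1381 0.1382 0.1378] res [-0.1977  0.2181  0.3638 -0.3955 -0.2557 -0.5842  0.3076]
t 20.4
t 20.4 tcp [0.5495 0.0836 0.1759] target [0.5502 0.0845 0.1706] shift [-0.5599  0.4176  5.3027] rotvec [0.0056 0.0005 0.0009] F [-6.5745  4.5408  8.0354] grip 9.005409482743927 30.004373788833618 J [ 25.8384  12.6934 -25.4819   1.4762 -37.181   -4.63  ]
```

View pics/swing2.png

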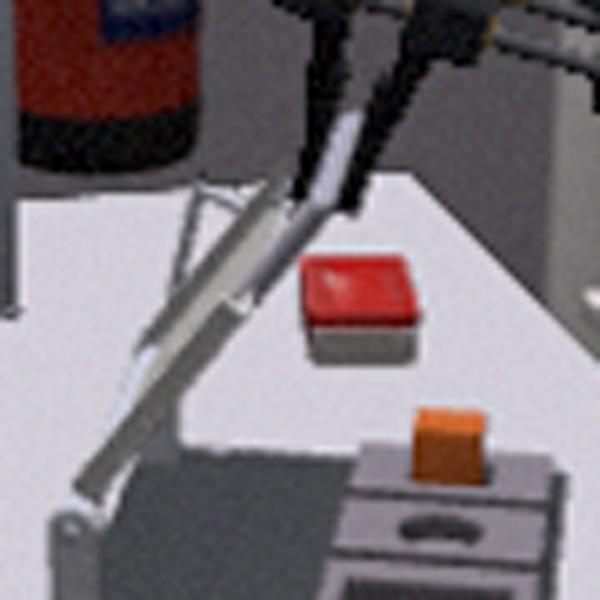

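```bash
python3 - <<'E'
from m import *
st=np.load("stand_topside.npy");C={n:capture(n) for n in("side","top")}
def samp(I,c,a,o,y,r0,r1):
    r=np.linspace(r0,r1,40);P=np.c_[.08-r*np.cos(a)-o*np.sin(a),np.full(40,y),.06+r*np.sin(a)-o*np.cos(a)]
    q=np.c_[W(st,P),np.ones(40)]@c["world_to_cam"].T
    return cv2.remap(I,(c["cx"]+c["fx"]*q[:,0]/-q[:,2]).astype(np.float32)[None],(c["cy"]-c["fy"]*q[:,1]/-q[:,2]).astype(np.float32)[None],cv2.INTER_CUBIC).mean()
def fit(I,c,y,r0,r1,a0,k,so=.012):
    g=[(samp(I,c,a,o,y,r0,r1),a,o) for a in np.arange(a0-.2,a0+.2,.01) for o in np.arange(-so,so,.001)]
    g.sort(reverse=True);out=[]
    for s,a,o in g:
        if all(abs(a-b[1])+abs(o-b[2])*15>.12 for b in out):
            r=minimize(lambda v:-samp(I,c,v[0],v[1],y,r0,r1),[a,o],method="Nelder-Mead",options=dict(initial_simplex=[[a,o],[a+.01,o],[a,o+.001]]));out.append((-r.fun,*r.x))
        if len(out)==k:break
    return np.array(out)
def gr(f):
    g=cv2.GaussianBlur(cv2.imread(f,0).astype(np.float32),(0,0),.8);return np.hypot(cv2.Sobel(g,5,1,0),cv2.Sobel(g,5,0,1))
def dk(f): return 255-cv2.GaussianBlur(cv2.imread(f,0).astype(np.float32),(0,0),.8)
print("flap now near edge\n",fit(gr("pics/side_raw2.png"),C["side"],.078,.015,.095,.94,3))
print("flap 1.157 near edge\n",fit(gr("pics/side_raw.png"),C["side"],.078,.015,.095,1.157,3))
print("pointer side\n",fit(dk("pics/side0.png"),C["side"],-.094,.025,.068,.95,2))
print("pointer top\n",fit(dk("pics/top0.png"),C["top"],-.094,.025,.068,.95,2))
E
```

```text
flap now near edge
 [[287.2616   0.938   -0.0084]
 [241.4862   1.0231   0.0093]
 [287.2696   0.9371  -0.0085]]
flap 1.157 near edge
 [[356.0697   1.1547  -0.0083]
 [356.0633   1.155   -0.0083]
 [356.037    1.1545  -0.0083]]
pointer side
 [[197.9335   0.9596   0.0037]
 [197.9452   0.9566   0.0036]]
pointer top
 [[211.3383   0.9172  -0.0018]
 [211.3451   0.9126  -0.002 ]]
```

```bash
python3 - <<'E'
from m import *
st=np.load("stand_topside.npy");st[:2]+=-.002*np.array([np.cos(st[2]),np.sin(st[2])]);C={n:capture(n) for n in("side","top")}
def samp(I,c,a,o,r0,r1,y=-.094):
    r=np.linspace(r0,r1,40);P=np.c_[.08-r*np.cos(a)-o*np.sin(a),np.full(40,y),.06+r*np.sin(a)-o*np.cos(a)]
    q=np.c_[W(st,P),np.ones(40)]@c["world_to_cam"].T
    return cv2.remap(I,(c["cx"]+c["fx"]*q[:,0]/-q[:,2]).astype(np.float32)[None],(c["cy"]-c["fy"]*q[:,1]/-q[:,2]).astype(np.float32)[None],cv2.INTER_CUBIC).mean()
for n in C:
    I=cv2.GaussianBlur(cv2.imread(f"pics/{n}0.png",0).astype(np.float32),(0,0),.6);c=C[n]
    for w in((.03,.068),(.035,.066),(.04,.07)):
        for sg,nm in((-1,"back edge"),(1,"front edge")):
            f=lambda v:sg*(samp(I,c,v[0],v[1]-.0012,*w)-samp(I,c,v[0],v[1]+.0012,*w))
            g=min((f((a,o)),a,o) for a in np.arange(.8,1.1,.01) for o in np.arange(-.009,.009,.001))
            r=minimize(f,g[1:],method="Nelder-Mead",options=dict(initial_simplex=[g[1:],[g[1]+.01,g[2]],[g[1],g[2]+.001]]));print(n,w,nm,r.fun,r.x)
E
```

```text
side (0.03, 0.068) back edge -74.15902709960938 [ 0.9446 -0.002 ]
side (0.03, 0.068) front edge -56.662696838378906 [0.8977 0.0017]
side (0.035, 0.066) back edge -75.42808532714844 [ 0.9421 -0.002 ]
side (0.035, 0.066) front edge -61.96668243408203 [0.913  0.0023]
side (0.04, 0.07) back edge -70.37466430664062 [1.0007 0.001 ]
side (0.04, 0.07) front edge -63.17551040649414 [0.8735 0.0003]
top (0.03, 0.068) back edge -41.80129623413086 [ 0.9306 -0.007 ]
top (0.03, 0.068) front edge -43.19579315185547 [0.8984 0.0001]
top (0.035, 0.066) back edge -41.40703201293945 [ 0.9277 -0.007 ]
top (0.035, 0.066) front edge -42.942718505859375 [0.9014 0.0001]
top (0.04, 0.07) back edge -43.22247314453125 [ 0.951 -0.006]
top (0.04, 0.07) front edge -41.398651123046875 [ 0.8241 -0.0038]
```

Call:
step_arm(linear=[[0,1.5,0.6],[0,0,0],[0,0,0]], delta_rot=[[0,0,0],[0,0,0],[0,0,0]], grip=[4,4,4])

```text
time_s: 21.02
tcp_pos: [0.5485, 0.0832, 0.1751]
ee_rot: [[0.379, -0.895, 0.235], [-0.925, -0.366, 0.096], [-0.0, -0.254, -0.967]]
wrist_force: [-7.4, 4.2, 6.9]
gripper_width: 0.103
gripper_force: 30.0
```

```bash
python3 hin.py; python3 -c "
from station import *
s=sense();print(s['time_s'],s['wrist_force'],s['gripper_force'],s['gripper_width']*87); finish_job()"
```

```text
hinge [0.0782 0.0606] k 0.003709226701908753 angles [1.8482 1.5649 1.157  0.9352] r [0.1379 0.1381 0.1382 0.1378] res [-0.1993  0.2141  0.3549 -0.3816 -0.2523 -0.586   0.3042]
t 21.025
21.025 [-7.43150013  4.16342407  6.87000884] 30.004267394542694 8.949303507232848
the job is handed in; nothing more can be done
```

The relay is seated in its pocket and released, and I handed the job in at about 21 s with the flap still held by its bar at about 0.935 rad; I read the pointer as about 0.93 rad, give or take 0.02.

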